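Shift the repaired gear selector into third

TASK

The repaired gear selector on the pink foam pad needs its third-gear switch checked: with the fingertips, gently push the gearstick along the left-hand slot to the crossbar of its H-shaped gate, across to the right, then forward, away from the robot, fully home into the third slot, the one with the green tag. Only push the stick, without gripping or forcing it, do not let it go into the rear right slot, and leave it there untouched; do not disturb the relay, screwdriver, jar and tape lying around.

Things in the scene. Friction and masses are not known exactly. Their poses are not given: they have to be found in the camera images.
- console: Pink foam pad, 400 (x) x 500 (y) x 25 mm, with a grey selector console fixed on it (250 x 160 mm, top 105 mm above the table). Does not move. Origin: centre of the pad's underside, under the stick's pivot and the gate's centre; x points forward (away from the robot, yawed up to 0.35 rad either way), y left, z up. The stick starts in the left-hand slots
- gate (a point): Centre of the H gate on the top face of its aluminium plate (104 x 96 mm), 113 mm above the table; axes as console. The H opening: two slots along x, 16 mm wide, centred 19 mm left and right, each reaching 29 mm forward and aft, joined by a crossbar 15 mm wide. First slot forward left, second rear left, third forward right, fourth rear right. The stick changes sides only along the crossbar
- slot3 (a point): Centre of the forward end of the third slot (forward right) on the gate plate's top face; a green tag 12 x 20 mm lies on the plate just ahead of it; axes as console
- knob (a point): Centre of the black knob (barrel with a white cap, 40 mm across, reaching 27 mm below and 25 mm above this point) on a steel stick 10 mm thick. The stick pivots at the console's origin, 25 mm above the table, 185 mm below the knob's centre, which thus moves 185 mm per rad, 200 to 210 mm above the table. z axis up along the stick
- across (a joint): Sideways angle of the stick, rad: positive leans it to the console's right (-y), 0 upright, stops at -0.245 and 0.245. Reads -0.245 to -0.19 in the left slots, 0.19 to 0.245 in the right ones. Light friction (about 2 N at the knob), no spring, stays where it is left
- along (a joint): Fore-aft angle of the stick, rad: positive leans it forward (+x of the console), 0 upright, stops at -0.28 and 0.28. It can cross over only within about -0.03 to 0.03. Fully home in a forward slot is about 0.25 or more. Starts anywhere from -0.25 to 0.25. Light friction (about 2 N at the knob), no spring, stays where it is left
- relay: Loose white relay block 30 x 28 x 34 mm standing on the console's grey top, behind the gate (robot side); origin: centre of its underside
- screwdriver: Loose red-handled screwdriver, 170 mm long, lying on the pad to the right of the console; origin near its middle, handle towards its -x; at most 30 mm high
- jar: Loose amber jar, 48 mm in diameter, 70 mm tall, standing on the pad left of the console; origin: centre of its underside
- tape: Loose roll of blue tape, 64 mm outside diameter, 19 mm tall, lying on the pad left of the console, nearer the robot than the jar; origin: centre of its underside

How it is judged:
By the outcome, as a careful person would: the job done as asked, in the order asked, and still so for the second after the job is handed in, with the robot touching nothing.
It also fails if it takes over 58 s, if anything falls off the work surface, if the arm or the gripper's body presses on something with over 40 N, if the wrist force passes 120 N, or if a joint passes its speed limit or range.

ROBOT

A 6-joint arm with a two-finger parallel gripper is mounted at the origin on the work surface. World frame = base frame: x ahead of the robot, y to its left, z up, the work surface at z = 0. Lengths are in mm, angles in rad, forces in N, time in s.
With the tool pointing down it reaches from about 400 to 925 mm from the base axis. Payload 12.5 kg.
Tool frame: the origin (TCP) lies midway between the tips of the shut fingers; the grasp point (between the pads) lies 19 mm behind it; z points along the fingers, y is the direction in which the jaws open and shut (so a half turn about z gives the same grasp; the last joint's range is limited). The gripper opens to 95 mm and grips with 3 to 60 N. Pads are 20 mm wide; open, the fingers measure 119 mm over their backs; the gripper's body (75 mm by 180 mm) begins 59 mm behind the grasp point.
Start: joints at [-1.387, 0.491, 1.559, -0, 1.092, -0.106], TCP at [178.624, -598.952, 183.661] pointing down, gripper open.
Joint ranges: [-3.1, 3.1], [-0.84, 2.19], [0.05, 2.79], [-1.13, 4.28], [0.06, 2.93], [-2.69, 2.69]. Speed limits (rad/s): [2.22, 2.22, 2.79, 3.14, 3.14, 3.14].

INTERFACE

Orientations are given as [roll, pitch, yaw] about the fixed x, y, z axes, in that order (R = Rz(yaw) Ry(pitch) Rx(roll)).
In Python, from station import bot gives the robot as it stands.
- The arm moves only by the tool step_arm, never from a script. Its arguments are lists of equal length, an entry for each row: "travel": the shift along the tool's x, y, z in mm, a list of three; "rotation": the turn, a rotation vector about the tool's x, y, z in rad, a list of three. In form: {"travel": [[dx, dy, dz], ...], "rotation": [[ax, ay, az], ...]}. A call has exactly 8 rows; each row is the pose to reach, as a shift and turn from the pose commanded when the call began, along the tool's axes at that moment; what a row does not reach only later rows make up. A row lasts 1/10 s, in which the tool goes at most 50 mm and 8.59 degrees, less where a joint would pass 70% of its speed; a pose out of reach is approached as far as the arm can. A call with a gripper value outside its range is refused whole. "claw" is the finger opening in mm, from 0 to 95.1, set as the call begins (left out, the last holds). The fingers move at their own pace and stop on an object; "grip_force" is the grip in N (left out, the last holds). Time passes only in rows, so rows that repeat a pose let the fingers close, or fill a call up. It gives the time, the measured TCP pose, the force and the opening at its end, in the units of the state.
- bot.sense(): the state, without advancing time (a new reading comes with each control period).
- bot.get_image(name): name is "scene" or "top"; returns (picture, depth): 384x512x3 uint8, red, green, blue; 384x512 float32, mm along the optical axis (not along the pixel's ray), 0 where there is no reading.
- bot.camera_info(name): a dict with "fx", "fy", "cx", "cy" (pixels), "k1" (the pictures are not rectified: a ray, as slopes to the right and down, at radius r is drawn at 1 + k1 r^2 times it, then the intrinsics apply), "R" (3x3) and "t" (3): a world point X has camera coordinates R X + t. Camera axes: x right, y down, z forward; pixel columns grow to the right and rows downward; lengths in mm; the calibration is good to about 2 mm. A picture is of the moment at which its call begins. camera_info takes no time and is no camera call.
- bot.job_done(): hands the job in, once; it reports no verdict.
Trained networks look in the newest picture that a camera, given by its name, has taken for a name from the list of things; names that differ only in an ending like _2 or _b are one class to them, and where a whole thing is asked for, a point or a joint stands for the part that bears it (a point fixed in the world has none). Each returns a list of dicts, best first, with "score" (0 to 1); they miss things now and then, are a little off and sometimes report something else, mostly with a low value. They report only what shows in the picture. A call takes as long as a camera call.
- bot.look_for(thing, camera): "rect" ([left, top, right, bottom] in pixels, round what is visible of it).
- bot.silhouettes(thing, camera): "region" (384x512 bool, what is visible of it) and "rect" ([left, top, right, bottom] in pixels, round what is visible of it).
- bot.place_of(thing, camera): "point" ([column, row] in pixels: a listed point, or the origin of a listed thing).
The state is a dict: "time_s": time; "q": joint angles; "joint_vel": joint speeds; "effort": joint torques, N m; "ee_pos": TCP position; "tool_rot": TCP orientation; "ft_force": force on the tool from outside, world axes, zero at the start; "wrist_torque": the same for the moment, N m; "grip_width": finger opening in mm.
Only numpy, scipy, OpenCV 4.12 (cv2) and the standard library are available. Lean on these libraries where they do the work, as an engineer would, in place of code of your own. Each camera call takes 0.05 s, during which the arm holds its last target.

## Working session

There is one attempt and no reset: what is moved stays moved. The work goes in short steps, Python scripts to look and compute and a tool call to move; the robot and the scene stay as the last step left them, time stands still between calls to the robot, and variables do not carry over. Pictures are saved under pics/ and viewed, and the job is handed in when it is done.

Besides the shell and the picture viewer there is one more tool, called after "Call:" by a JSON object that holds its "api" and its "payload". step_arm: Moves the arm, as the interface text tells. Its arguments: {"type":"object","properties":{"travel":{"type":"array"},"rotation":{"type":"array"},"claw":{"type":"number"},"grip_force":{"type":"number"}},"required":["travel","rotation"]}

```bash
mkdir -p pics; ls
python3 - <<'E'
from station import bot
import cv2
s=bot.sense();print({k:s[k] for k in ('time_s','ee_pos','tool_rot','ft_force','grip_width')})
for n in('scene','top'):
    p,d=bot.get_image(n);cv2.imwrite(f'pics/{n}0.png',p[:,:,::-1])
    print(n,bot.camera_info(n))
    for th in('knob','gate','slot3','console'):
        print(th,[(r['point'],round(r['score'],2)) for r in bot.place_of(th,n)][:2])
print(bot.sense()['time_s'])
E
```

```text
pics
{'time_s': 0.0, 'ee_pos': array([ 178.5507583 , -598.64854657,  183.06338422]), 'tool_rot': array([-3.14046234e+00, -1.20065932e-04,  2.89752376e-01]), 'ft_force': array([-0.37435855, -0.51999404, -0.01466412]), 'grip_width': 94.87593669826394}
scene {'fx': 385.33886507528695, 'fy': 385.33886507528695, 'cx': 260.4191573317813, 'cy': 190.74492558882852, 'k1': 0.004756240009320638, 'R': array([[ 0.17966372,  0.98368171,  0.00955233],
       [ 0.65285078, -0.11196438, -0.74916609],
       [-0.73587146,  0.14083421, -0.66231331]]), 't': array([-152.05853474, -252.25095446, 1242.57184863])}
knob [([341.3, 163.3], 0.73)]
gate [([313.4, 192.2], 0.93)]
slot3 [([312.5, 195.2], 0.62)]
console [([308.1, 229.8], 0.66), ([407.0, 234.5], 0.5)]
top {'fx': 443.4126833669229, 'fy': 443.4126833669229, 'cx': 247.80861178912357, 'cy': 192.9178263131765, 'k1': -0.15914562211241448, 'R': array([[-0.02692246, -0.99956127, -0.01234683],
       [-0.99752632,  0.02766586, -0.0646207 ],
       [ 0.06493394,  0.01057654, -0.99783351]]), 't': array([ 75.10194131, 537.22450113, 994.51436275])}
knob [([166.5, 169.8], 0.8)]
gate [([196.1, 188.6], 0.88)]
slot3 [([204.3, 178.1], 0.81)]
console [([203.4, 193.4], 0.96)]
0.5
```

Run:
```python
import cv2
for n,(x0,y0,x1,y1) in {'scene':(200,100,440,280),'top':(80,100,320,280)}.items():
    p=cv2.imread(f'pics/{n}0.png');cv2.imwrite(f'pics/{n}0z.png',cv2.resize(p[y0:y1,x0:x1],None,fx=3.3,fy=3.3,interpolation=cv2.INTER_CUBIC))
```

```text
(no output)
```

View pics/scene0.png

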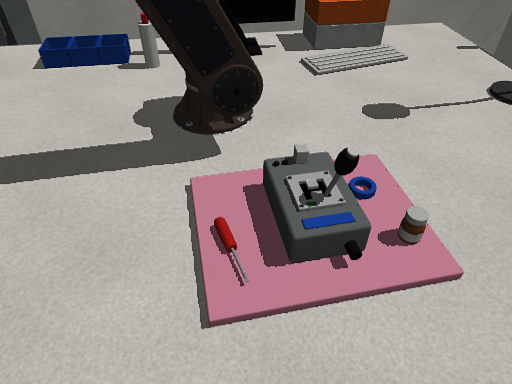

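View pics/top0.png

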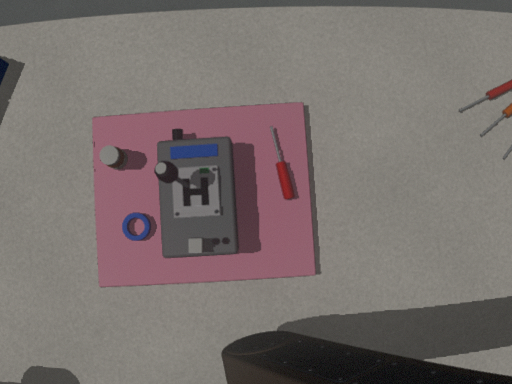

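```bash
sleep 1
```

```text
(no output)
```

View pics/scene0z.png

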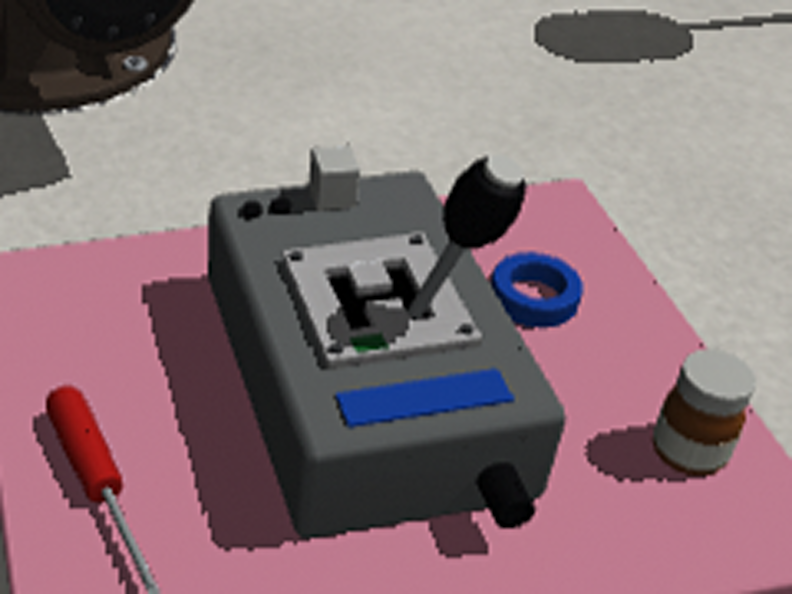

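View pics/top0z.png

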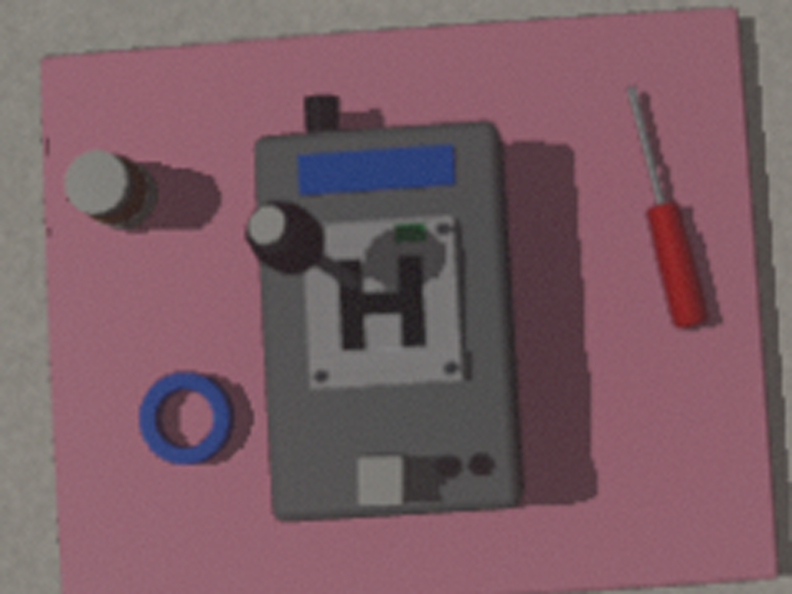

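The stick leans forward in the first slot (forward left): knob at about (166,170) in top and (346,162) in scene. The tape is at (137,227), the jar at (113,157) and the relay at (196,245) in top. Now for positions.

```bash
cat > h.py <<'E'
import numpy as np, cv2
from station import bot
def ray(n,uv):
    c=bot.camera_info(n);K=np.array([[c['fx'],0,c['cx']],[0,c['fy'],c['cy']],[0,0,1]])
    xy=cv2.undistortPoints(np.array([[uv]],float),K,np.array([c['k1'],0,0,0.]))[0,0]
    R=np.array(c['R']);t=np.array(c['t'])
    d=R.T@np.array([xy[0],xy[1],1]);return -R.T@t,d
def atz(n,uv,z):
    o,d=ray(n,uv);return o+d*(z-o[2])/d[2]
def tri(u1,u2):
    o1,d1=ray('scene',u1);o2,d2=ray('top',u2);d1/=np.linalg.norm(d1);d2/=np.linalg.norm(d2)
    s=np.linalg.lstsq(np.c_[d1,-d2],o2-o1,rcond=None)[0]
    a=o1+s[0]*d1;b=o2+s[1]*d2;return (a+b)/2,np.linalg.norm(a-b)
def proj(n,X):
    c=bot.camera_info(n);K=np.array([[c['fx'],0,c['cx']],[0,c['fy'],c['cy']],[0,0,1]])
    return cv2.projectPoints(np.array(X,float).reshape(-1,3),cv2.Rodrigues(np.array(c['R']))[0],np.array(c['t']),K,np.array([c['k1'],0,0,0.]))[0][:,0]
E
python3 - <<'E'
from h import *
np.set_printoptions(precision=1,suppress=True)
print('knob',tri((345.5,162),(166.5,169.8)),'gate',tri((313.4,192.2),(196.1,188.6)),'slot3',tri((312.5,199),(204.3,178.1)))
# pad corners in top picture via colour mask
p=cv2.imread('pics/top0.png');h=cv2.cvtColor(p,cv2.COLOR_BGR2HSV)
m=((h[...,0]>160)&(h[...,0]<178)&(h[...,1]>50)).astype(np.uint8)
cs=max(cv2.findContours(m,0,2)[0],key=cv2.contourArea)
pts=np.array([atz('top',(float(a[0][0]),float(a[0][1])),25)[:2] for a in cs],np.float32)
r=cv2.minAreaRect(pts);print('pad',r)
# plate: corners in z=113
q=[atz('top',(80+u/3.3,100+v/3.3),113) for u,v in((454,216),(464,380),(310,389))]
print(np.array(q))
E
```

```text
knob (array([574.5, 209.2, 203.9]), np.float64(2.433784561489221)) gate (array([544.9, 165.9, 109.4]), np.float64(2.1907739209460564)) slot3 (array([567.2, 152.4, 112.5]), np.float64(6.957827289197417))
pad ((539.3469848632812, 168.21405029296875), (398.14508056640625, 497.88238525390625), 2.097242832183838)
[[591.9 120.7 113. ]
 [488.4 116.8 113. ]
 [485.2 214.  113. ]]
```

```bash
cat >> h.py <<'E'
from scipy.spatial.transform import Rotation as Ro
O=np.array([539.,168.,0]);PSI=0.038
def c2w(x,y,z): 
    c,s=np.cos(PSI),np.sin(PSI);return O+np.array([c*x-s*y,s*x+c*y,z])
def w2c(p):
    c,s=np.cos(PSI),np.sin(PSI);d=np.array(p)-O;return np.array([c*d[0]+s*d[1],-s*d[0]+c*d[1],d[2]])
def delta(cur,currpy,tgt,tgtrpy=(np.pi,0,PSI)):
    A=Ro.from_euler('xyz',currpy);B=Ro.from_euler('xyz',tgtrpy)
    return A.inv().apply(np.array(tgt)-cur).round(1),(A.inv()*B).as_rotvec().round(3)
E
python3 - <<'E'
from h import *
s=np.array([178.62,-598.95,183.66]);r=(np.pi,0,.2897)
print(delta(s,r,[450,-450,330],r))
w1=np.array([450,-450,330]);t=c2w(84,40,330)
print(t,delta(w1,r,(580,-150,330)),delta(w1,r,t))
E
```

```text
(array([ 302.6,  -65.2, -146.3]), array([0., 0., 0.]))
[621.41972508 211.16235532 330.        ] (array([ 210.3, -250.4,   -0. ]), array([ 0.   , -0.   ,  0.252])) (array([ 353.1, -584.6,   -0. ]), array([ 0.   , -0.   ,  0.252]))
```

Call:
{"api": "step_arm", "payload": {"travel": [[0,0,-50],[0,0,-100],[0,0,-146],[303,-65,-146],[303,-65,-146],[303,-65,-146],[303,-65,-146],[303,-65,-146]], "rotation": [[0,0,0],[0,0,0],[0,0,0],[0,0,0],[0,0,0],[0,0,0],[0,0,0],[0,0,0]], "claw": 0, "grip_force": 10}}

```text
time_s: 1.3
ee_pos: [399.4, -477.6, 329.9]
tool_rot: [3.141, -0.0, 0.29]
ft_force: [0.5, -1.5, -0.6]
grip_width: 36.5
```

Run:
```python
from h import *
s=bot.sense();print(s['ee_pos'],s['tool_rot'],s['q'])
print(delta(s['ee_pos'],s['tool_rot'],(590,-130,330)))
```

```text
[ 399.40157645 -477.5949852   329.86208466] [ 3.14115922e+00 -7.23835751e-05  2.89584012e-01] [-9.80341219e-01  3.84409223e-01  1.34618175e+00 -6.00866241e-05
  1.41056627e+00  3.00880684e-01]
(array([ 2.819e+02, -2.787e+02, -2.000e-01]), array([ 0.   , -0.   ,  0.252]))
```

Call:
{"api": "step_arm", "payload": {"travel": [[280,-280,0],[280,-280,0],[280,-280,0],[280,-280,0],[280,-280,0],[280,-280,0],[280,-280,0],[280,-280,0]], "rotation": [[0,0,0.252],[0,0,0.252],[0,0,0.252],[0,0,0.252],[0,0,0.252],[0,0,0.252],[0,0,0.252],[0,0,0.252]]}}

```text
time_s: 2.1
ee_pos: [586.9, -128.3, 329.8]
tool_rot: [3.141, -0.0, 0.038]
ft_force: [0.3, 0.2, -0.2]
grip_width: 0.8
```

Run:
```python
from h import *
s=bot.sense();print(s['ee_pos'],s['tool_rot'],s['q'],s['grip_width'],s['ft_force'])
print(delta(s['ee_pos'],s['tool_rot'],c2w(84,40,330)))
```

```text
[ 586.89756308 -128.33562356  329.84332321] [ 3.14138635e+00 -4.09311912e-04  3.80879202e-02] [-3.25169879e-01  3.48233613e-01  1.40151498e+00 -4.81727461e-05
  1.39138816e+00  1.20754715e+00] 0.8225735663696506 [ 0.34135193  0.24876717 -0.18236121]
(array([ 4.740e+01, -3.379e+02, -2.000e-01]), array([ 0., -0.,  0.]))
```

Call:
{"api": "step_arm", "payload": {"travel": [[20,-50,0],[40,-100,0],[47,-150,0],[47,-200,0],[47,-250,0],[47,-300,0],[47,-338,0],[47,-338,0]], "rotation": [[0,0,0],[0,0,0],[0,0,0],[0,0,0],[0,0,0],[0,0,0],[0,0,0],[0,0,0]]}}

```text
time_s: 2.9
ee_pos: [619.4, 214.1, 329.2]
tool_rot: [-3.141, 0.0, 0.043]
ft_force: [0.7, -1.6, 0.0]
grip_width: 0.4
```

Run:
```python
from h import *
s=bot.sense();print(w2c(s['ee_pos']),s['tool_rot'])
for n in('scene','top'):
    p,d=bot.get_image(n);print(proj(n,s['ee_pos']))
    x0,y0=(200,60) if n=='scene' else (80,80)
    cv2.imwrite(f'pics/{n}1z.png',cv2.resize(p[y0:y0+200,x0:x0+240,::-1],None,fx=3,fy=3,interpolation=cv2.INTER_CUBIC))
```

```text
[ 82.12608096  42.98704315 329.22603016] [-3.14073316e+00  4.51225698e-04  4.28066346e-02]
[[371.77752301 114.47069798]]
[[149.00720085 133.4784866 ]]
```

View pics/scene1z.png

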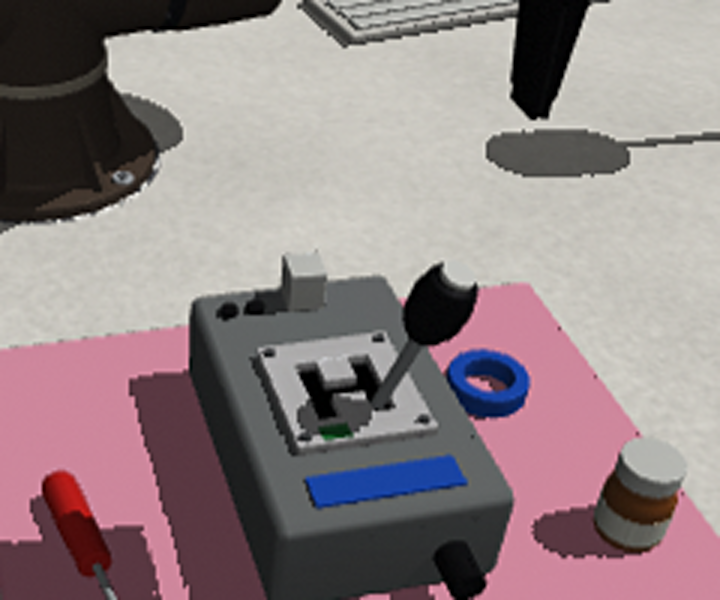

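View pics/top1z.png

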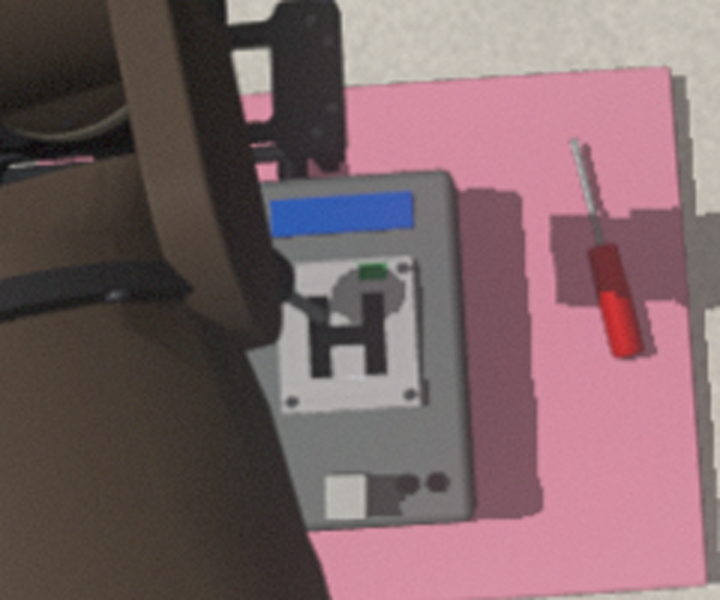

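Run:
```python
from h import *
np.set_printoptions(precision=1,suppress=True)
s=bot.sense();print(s['ee_pos'],w2c(s['ee_pos']),s['time_s'])
p,d=bot.get_image('scene')
c=bot.camera_info('scene');R=np.array(c['R']);t=np.array(c['t'])
def pt(u,v):
    o,r=ray('scene',(u,v));return o+r*d[v,u]   # r has unit cam z
for v in (85,90,94,96,98,100,102): print(v,[pt(u,v).round(0).tolist() for u in (374,378,382)])
print('proj gate,knob,tcp',proj('scene',[[539,168,113],[574.5,209,204],s['ee_pos']]))
print('knob',pt(344,165),'plate',pt(306,186),pt(334,203))
```

```text
[620.1 209.9 329.3] [ 82.6  38.8 329.3] 3.0
85 [[631.0, 201.0, 385.0], [631.0, 207.0, 385.0], [628.0, 215.0, 383.0]]
90 [[630.0, 203.0, 376.0], [627.0, 211.0, 374.0], [630.0, 216.0, 375.0]]
94 [[630.0, 205.0, 370.0], [629.0, 211.0, 369.0], [-36.0, 596.0, -3.0]]
96 [[629.0, 206.0, 366.0], [629.0, 212.0, 366.0], [-15.0, 585.0, 1.0]]
98 [[631.0, 205.0, 364.0], [630.0, 212.0, 363.0], [-1.0, 579.0, 1.0]]
100 [[631.0, 206.0, 361.0], [6.0, 562.0, -1.0], [10.0, 574.0, -0.0]]
102 [[24.0, 539.0, 3.0], [25.0, 553.0, 2.0], [24.0, 568.0, 0.0]]
proj gate,knob,tcp [[314.3 188.9]
 [346.1 161.9]
 [369.4 114.9]]
knob [586.9 200.  207.4] plate [519.9 156.2 106.4] [587.5 194.1 113.9]
```

Run:
```python
from h import *
p,d=bot.get_image('scene')
a=p[60:130,340:420,::-1]
b=cv2.applyColorMap(np.clip((d[60:130,340:420]-500)/6,0,255).astype(np.uint8),cv2.COLORMAP_JET)
f=lambda x:cv2.resize(x,None,fx=5,fy=5,interpolation=0)
cv2.imwrite('pics/tip2.png',np.hstack([f(a),f(b)]))
```

```text
(no output)
```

View pics/tip2.png

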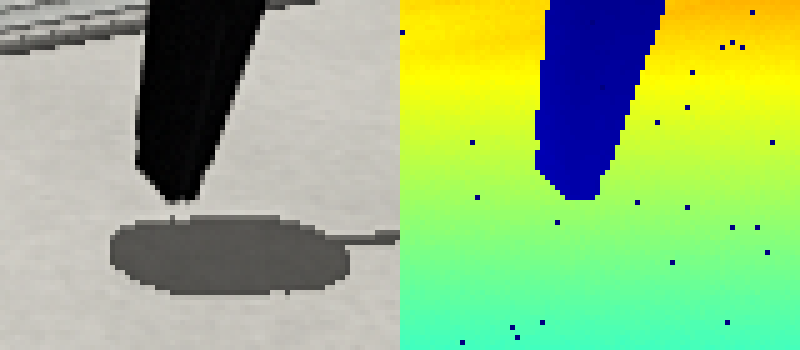

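Scene view: the shut tips end at about (377,100), i.e. z≈360 by depth, though the kinematic TCP is at z=329. x and y agree. I'll go down to TCP z≈172, which keeps the fingers at knob height whichever is right, then look again.

Call:
{"api": "step_arm", "payload": {"travel": [[0,0,30],[0,0,60],[0,0,90],[0,0,120],[0,0,145],[0,0,157],[0,0,157],[0,0,157]], "rotation": [[0,0,0],[0,0,0],[0,0,0],[0,0,0],[0,0,0],[0,0,0],[0,0,0],[0,0,0]]}}

```text
time_s: 3.9
ee_pos: [621.1, 208.5, 173.8]
tool_rot: [-3.141, -0.001, 0.037]
ft_force: [-0.9, 0.0, -0.7]
grip_width: 0.6
```

```bash
cat >> h.py <<'E'
def snap(tag,names=('scene',)):
    s=bot.sense();print(s['time_s'],'tcp_c',w2c(s['ee_pos']).round(1),s['tool_rot'].round(3),'f',s['ft_force'].round(1))
    for n in names:
        p,d=bot.get_image(n)
        x0,y0=(250,90) if n=='scene' else (100,100)
        cv2.imwrite(f'pics/{n}{tag}.png',cv2.resize(p[y0:y0+150,x0:x0+180,::-1],None,fx=4,fy=4,interpolation=cv2.INTER_CUBIC))
    return d
E
python3 -c "
from h import *
snap('3',('top','scene'))
c=[c2w(82.6,38.8,172),c2w(82.6,38.8,203)]
print(proj('scene',c))"
```

```text
3.9 tcp_c [ 83.6  37.4 173.8] [-3.141e+00 -1.000e-03  3.700e-02] f [-0.9  0.  -0.7]
[[352.3818844  190.85519829]
 [355.3225813  177.72108135]]
```

View pics/scene3.png

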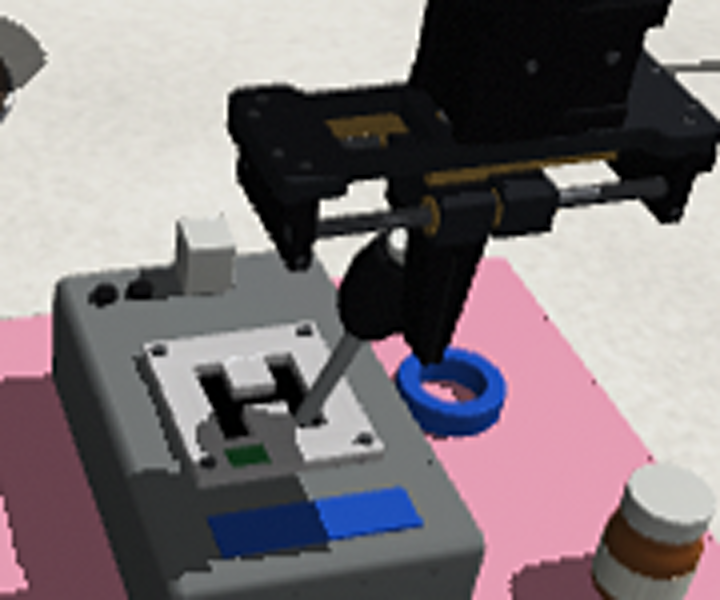

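Run:
```python
from h import *
p,d=bot.get_image('scene');s=bot.sense();print(w2c(s['ee_pos']))
def pt(u,v):
    o,r=ray('scene',(u,v));return w2c(o+r*d[v,u]).round(0).tolist()
for cx,cy in [(295,260),(290,220),(380,215),(430,212),(460,240),(520,205),(640,190),(670,210),(430,350),(430,330),(398,240),(375,270),(420,130),(470,225),(410,180)]:
    print((cx,cy),pt(250+cx//4,90+cy//4))
```

```text
[ 83.4843426   37.84870854 174.04458315]
(295, 260) [117.0, -44.0, 289.0]
(290, 220) [117.0, -48.0, 308.0]
(380, 215) [110.0, -8.0, 302.0]
(430, 212) [114.0, 10.0, 302.0]
(460, 240) [118.0, 24.0, 290.0]
(520, 205) [117.0, 46.0, 302.0]
(640, 190) [112.0, 100.0, 299.0]
(670, 210) [115.0, 113.0, 290.0]
(430, 350) [93.0, 35.0, 214.0]
(430, 330) [94.0, 33.0, 226.0]
(398, 240) [36.0, 41.0, 230.0]
(375, 270) [41.0, 30.0, 220.0]
(420, 130) [88.0, 14.0, 323.0]
(470, 225) [116.0, 27.0, 295.0]
(410, 180) [87.0, 14.0, 298.0]
```

View pics/top3.png

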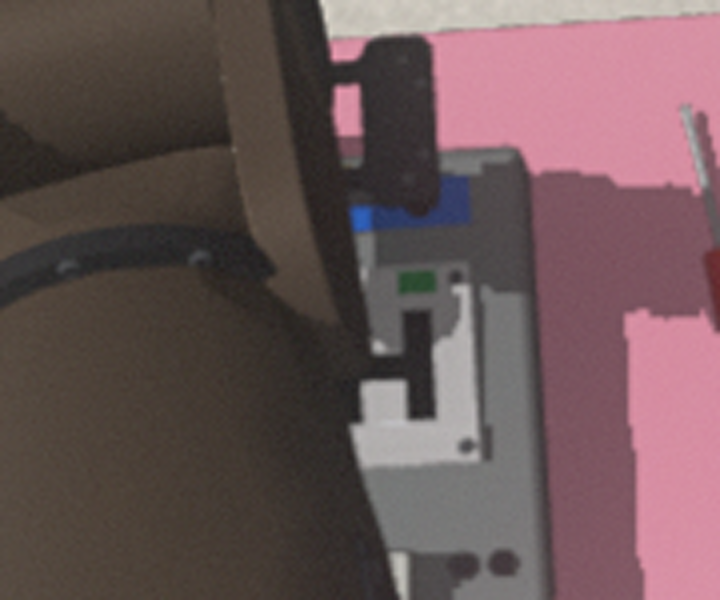

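Scene view: the tip is at crop (430,358), about level with the knob's centre, and the body is well above the knob's top. I'll go down 12 mm more, then start pushing aft gently.

Call:
{"api": "step_arm", "payload": {"travel": [[0,-2,6],[-2,-2,12],[-7,-2,12],[-12,-2,12],[-16,-2,12],[-20,-2,12],[-24,-2,12],[-28,-2,12]], "rotation": [[0,0,0],[0,0,0],[0,0,0],[0,0,0],[0,0,0],[0,0,0],[0,0,0],[0,0,0]]}}

```text
time_s: 4.85
ee_pos: [592.4, 210.0, 161.0]
tool_rot: [-3.141, -0.001, 0.038]
ft_force: [2.0, 1.2, 0.9]
grip_width: 0.2
```

```bash
python3 -c "
from h import *
snap('4',('scene',))
s=bot.sense();print(w2c(s['ee_pos']),s['ft_force'])"
```

```text
4.85 tcp_c [ 54.9  40.  161. ] [-3.141e+00 -1.000e-03  3.800e-02] f [2.  1.2 0.9]
[ 54.31391961  39.97336241 160.9033713 ] [1.25505621 1.24477016 1.61756886]
```

View pics/scene4.png

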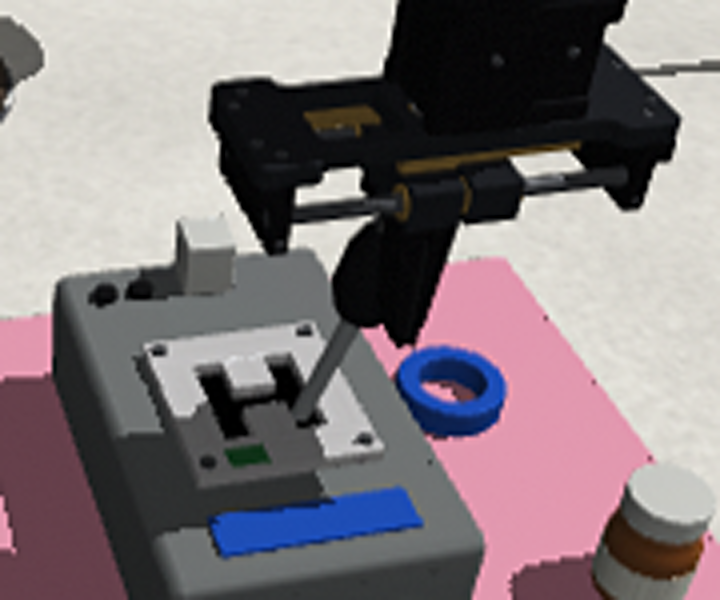

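The knob moved with the finger (knob bottom now near crop (362,325)), with a contact force of about 2 N. Continuing.

Call:
{"api": "step_arm", "payload": {"travel": [[-3,0,0],[-6,0,0],[-9,0,0],[-12,0,0],[-15,0,0],[-17,0,0],[-17,0,0],[-17,0,0]], "rotation": [[0,0,0],[0,0,0],[0,0,0],[0,0,0],[0,0,0],[0,0,0],[0,0,0],[0,0,0]]}}

```text
time_s: 5.7
ee_pos: [575.2, 209.3, 160.6]
tool_rot: [3.141, 0.0, 0.038]
ft_force: [1.1, 1.1, 0.6]
grip_width: 0.4
```

```bash
python3 -c "
from h import *
snap('5',('top','scene'))
import math
# predicted knob & stick/plate crossing for some along values (across -0.217)
for a in (0,.03,.06,.1):
    ac=-.217
    dirv=np.array([math.tan(a),-math.tan(ac),1]);
    P=[c2w(*(np.array([0,0,25])+dirv/np.linalg.norm(dirv)*L)) for L in (90,150)]
    print(a,((proj('scene',P)-[250,90])*4).round(0).tolist())
"
```

```text
5.7 tcp_c [ 37.8  39.9 160.6] [3.141 0.    0.038] f [1.1 1.1 0.6]
0 [[293.0, 391.0], [332.0, 298.0]]
0.03 [[295.0, 394.0], [335.0, 303.0]]
0.06 [[296.0, 397.0], [338.0, 309.0]]
0.1 [[298.0, 402.0], [342.0, 317.0]]
```

View pics/scene5.png

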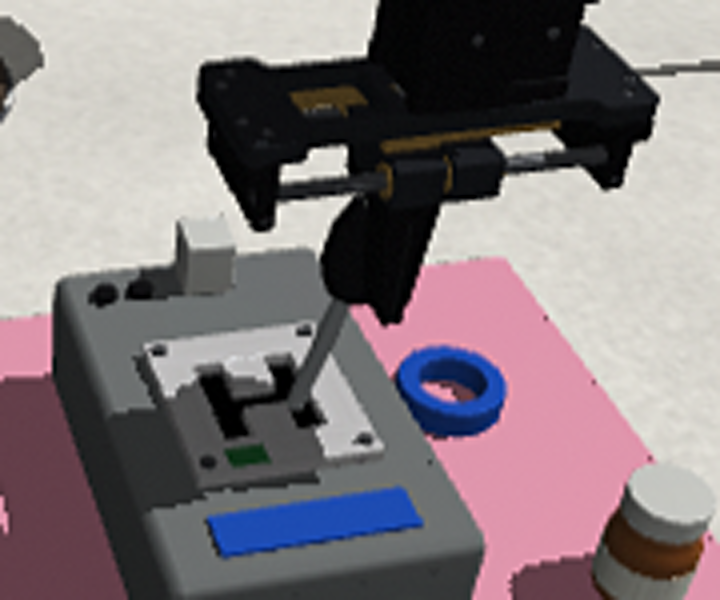

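View pics/top5.png

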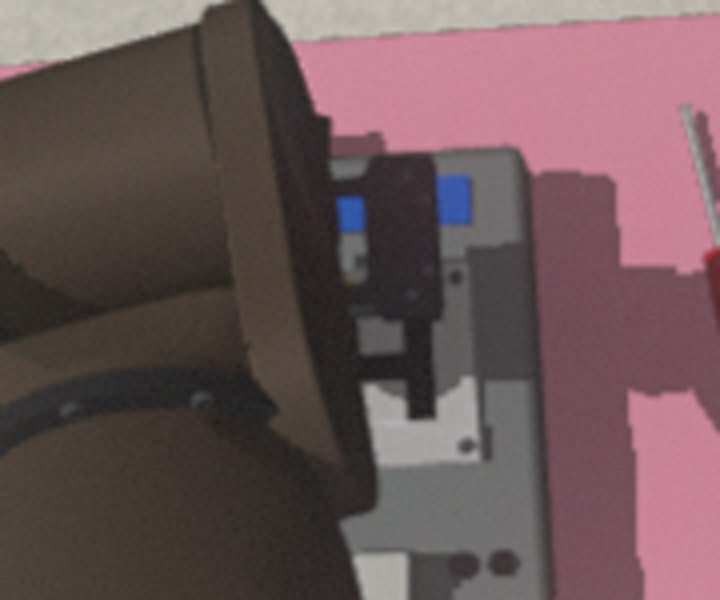

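The stick runs from crop (300,400) to (338,308), so along is about 0.05, which agrees with the finger position (0.042). About 7 mm more aft.

Call:
{"api": "step_arm", "payload": {"travel": [[-2,0,0],[-4,0,0],[-6,0,0],[-7,0,0],[-7,0,0],[-7,0,0],[-7,0,0],[-7,0,0]], "rotation": [[0,0,0],[0,0,0],[0,0,0],[0,0,0],[0,0,0],[0,0,0],[0,0,0],[0,0,0]]}}

```text
time_s: 6.6
ee_pos: [568.3, 209.0, 160.5]
tool_rot: [3.141, 0.0, 0.038]
ft_force: [1.4, 0.4, 1.0]
grip_width: 0.3
```

```bash
python3 -c "
from h import *
snap('6',('scene',))"
```

```text
6.6 tcp_c [ 30.9  39.9 160.5] [3.141 0.    0.038] f [1.4 0.4 1. ]
```

View pics/scene6.png

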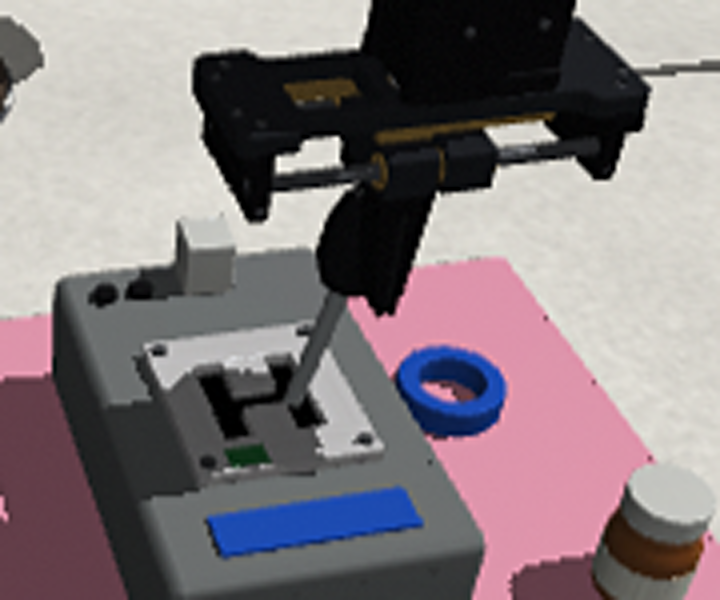

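Stick near (300,395) to (333,300), along about 0.01, so it is at the crossbar. I'll back off forward and go round to the knob's left side.

Call:
{"api": "step_arm", "payload": {"travel": [[10,0,0],[18,0,0],[18,-20,0],[18,-40,0],[18,-52,0],[0,-52,0],[-20,-52,0],[-29,-52,0]], "rotation": [[0,0,0],[0,0,0],[0,0,0],[0,0,0],[0,0,0],[0,0,0],[0,0,0],[0,0,0]]}}

```text
time_s: 7.45
ee_pos: [536.4, 259.9, 160.5]
tool_rot: [3.141, 0.001, 0.038]
ft_force: [1.0, 0.2, -0.2]
grip_width: 0.5
```

Call:
{"api": "step_arm", "payload": {"travel": [[0,0,0],[0,4,0],[0,8,0],[0,12,0],[0,16,0],[0,16,0],[0,16,0],[0,16,0]], "rotation": [[0,0,0],[0,0,0],[0,0,0],[0,0,0],[0,0,0],[0,0,0],[0,0,0],[0,0,0]]}}

```text
time_s: 8.25
ee_pos: [538.1, 244.0, 160.6]
tool_rot: [3.142, -0.0, 0.038]
ft_force: [0.7, -0.3, 0.2]
grip_width: 0.6
```

```bash
python3 -c "
from h import *
snap('7',('scene','top'))"
```

```text
8.25 tcp_c [  1.9  76.  160.6] [ 3.142 -0.     0.038] f [ 0.7 -0.3  0.2]
```

View pics/scene7.png

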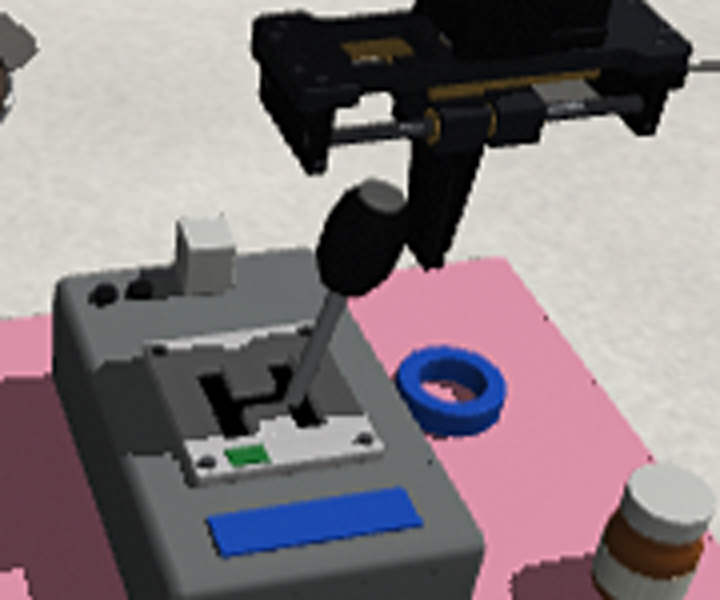

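View pics/top7.png

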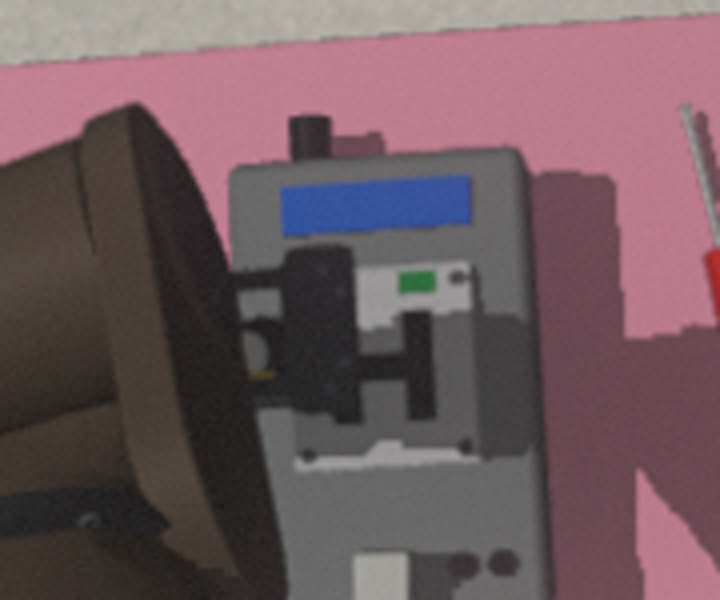

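```bash
python3 -c "
from h import *
print(w2c(atz('scene',(250+383/4,90+197/4),230)), w2c(atz('top',(100+256/4,100+352/4),230)))
print(w2c(atz('scene',(250+358/4,90+243/4),205)))"
```

```text
[  2.21377646  48.68928612 230.        ] [  1.07198543  42.35044495 230.        ]
[  2.40693044  40.0206031  205.        ]
```

Knob measured at console (2,40), so along is about 0.01, and the finger's x matches. Pushing right along the crossbar.

Call:
{"api": "step_arm", "payload": {"travel": [[0,4,0],[0,9,0],[0,14,0],[0,19,0],[0,24,0],[0,29,0],[0,34,0],[0,39,0]], "rotation": [[0,0,0],[0,0,0],[0,0,0],[0,0,0],[0,0,0],[0,0,0],[0,0,0],[0,0,0]]}}

```text
time_s: 9.15
ee_pos: [539.5, 204.5, 160.6]
tool_rot: [3.141, 0.0, 0.038]
ft_force: [0.1, 2.4, 1.9]
grip_width: 0.4
```

```bash
python3 -c "
from h import *
snap('8',('scene','top'))"
```

```text
9.15 tcp_c [  1.9  36.4 160.6] [3.141 0.    0.038] f [0.1 2.4 1.9]
```

View pics/scene8.png

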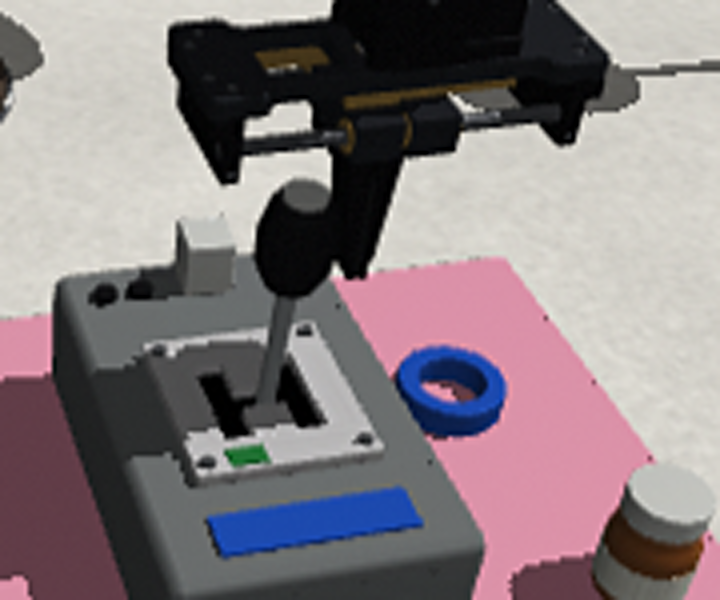

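The stick is crossing, around mid-crossbar, with a push of about 2.4 N. Continuing.

Call:
{"api": "step_arm", "payload": {"travel": [[0,5,0],[0,10,0],[0,15,0],[0,20,0],[0,25,0],[0,30,0],[0,35,0],[0,39,0]], "rotation": [[0,0,0],[0,0,0],[0,0,0],[0,0,0],[0,0,0],[0,0,0],[0,0,0],[0,0,0]]}}

```text
time_s: 10.05
ee_pos: [540.9, 165.5, 160.4]
tool_rot: [3.141, 0.0, 0.038]
ft_force: [-0.4, 2.4, -1.1]
grip_width: 0.7
```

```bash
python3 -c "
from h import *
snap('9',('top','scene'))"
```

```text
10.05 tcp_c [  1.8  -2.6 160.4] [3.141 0.    0.038] f [-0.4  2.4 -1.1]
```

View pics/scene9.png

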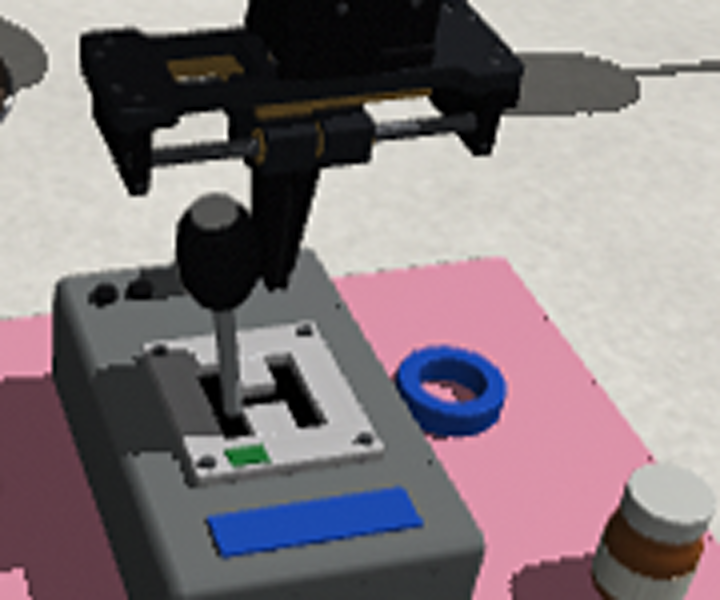

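View pics/top9.png

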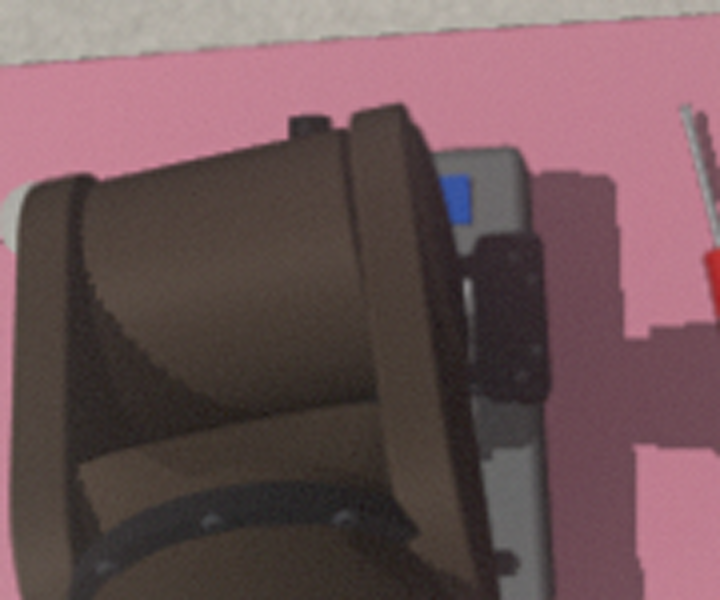

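```bash
python3 -c "
from h import *
print(w2c(atz('scene',(250+216/4,90+251/4),206)),w2c(atz('scene',(250+215/4,90+212/4),231)))
print(w2c(atz('scene',(250+229/4,90+350/4),150)))"
```

```text
[ -3.95974576 -29.16298815 206.        ] [ -0.63624336 -32.89328481 231.        ]
[  3.95367649 -19.96266639 150.        ]
```

Knob at y≈-29 (across ≈0.16), so it needs about 10 mm more to reach the slot's middle.

Call:
{"api": "step_arm", "payload": {"travel": [[0,2,0],[0,4,0],[0,6,0],[0,8,0],[0,10,0],[0,10,0],[0,10,0],[0,10,0]], "rotation": [[0,0,0],[0,0,0],[0,0,0],[0,0,0],[0,0,0],[0,0,0],[0,0,0],[0,0,0]]}}

```text
time_s: 10.95
ee_pos: [541.4, 156.0, 160.6]
tool_rot: [3.141, -0.0, 0.038]
ft_force: [-0.1, 0.4, -0.7]
grip_width: 0.3
```

```bash
python3 -c "
from h import *
snap('10')"
```

```text
10.95 tcp_c [  1.9 -12.1 160.6] [ 3.141 -0.     0.038] f [-0.1  0.4 -0.7]
```

View pics/scene10.png

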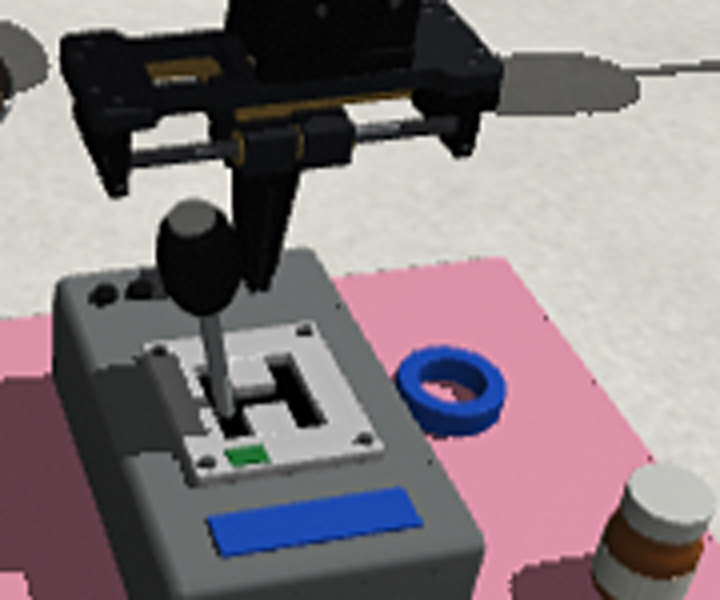

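```bash
python3 -c "
from h import *
print(w2c(atz('scene',(250+216/4,90+350/4),150)),w2c(atz('scene',(250+197/4,90+258/4),206)), w2c(atz('top',(196,245),139)))"
```

```text
[  2.62640012 -26.27870421 150.        ] [ -0.41478118 -39.63060507 206.        ] [-109.57579592    1.97642656  139.        ]
```

Call:
{"api": "step_arm", "payload": {"travel": [[0,-10,0],[0,-20,0],[-20,-20,0],[-40,-20,0],[-52,-20,0],[-52,0,0],[-52,20,0],[-52,26,0]], "rotation": [[0,0,0],[0,0,0],[0,0,0],[0,0,0],[0,0,0],[0,0,0],[0,0,0],[0,0,0]]}}

```text
time_s: 11.8
ee_pos: [490.6, 127.4, 160.8]
tool_rot: [3.141, -0.0, 0.037]
ft_force: [0.7, -0.1, -0.9]
grip_width: 0.9
```

```bash
python3 -c "
from h import *
snap('11')"
```

```text
11.8 tcp_c [-49.9 -38.8 160.8] [ 3.141 -0.     0.037] f [ 0.7 -0.1 -0.9]
```

View pics/scene11.png

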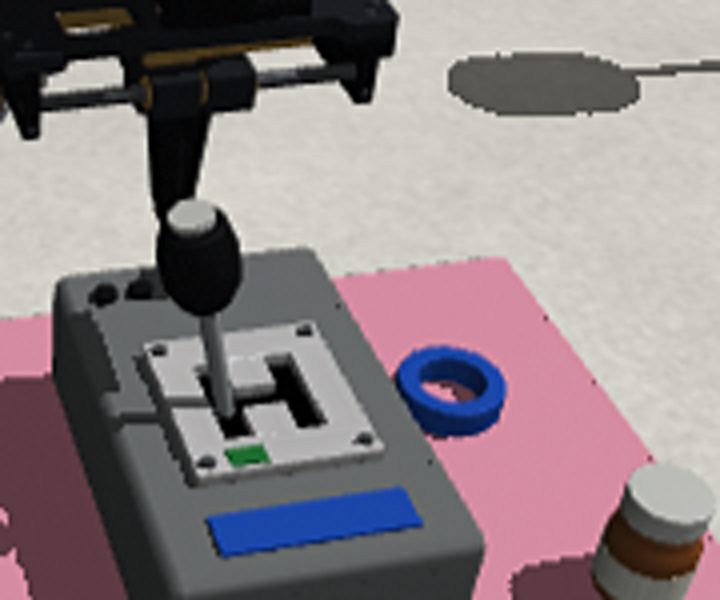

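Knob at console (0,-39.5), across ≈0.21, untouched and in line with the third slot. The finger is behind it. Pushing forward.

Call:
{"api": "step_arm", "payload": {"travel": [[5,0,0],[10,0,0],[15,0,0],[20,0,0],[24,0,0],[28,0,0],[32,0,0],[36,0,0]], "rotation": [[0,0,0],[0,0,0],[0,0,0],[0,0,0],[0,0,0],[0,0,0],[0,0,0],[0,0,0]]}}

```text
time_s: 12.65
ee_pos: [526.6, 129.4, 160.6]
tool_rot: [3.141, 0.0, 0.038]
ft_force: [-2.0, -1.0, 0.4]
grip_width: 0.5
```

```bash
python3 -c "
from h import *
snap('12')"
```

```text
12.65 tcp_c [-13.9 -38.1 160.6] [3.141 0.    0.038] f [-2.  -1.   0.4]
```

View pics/scene12.png

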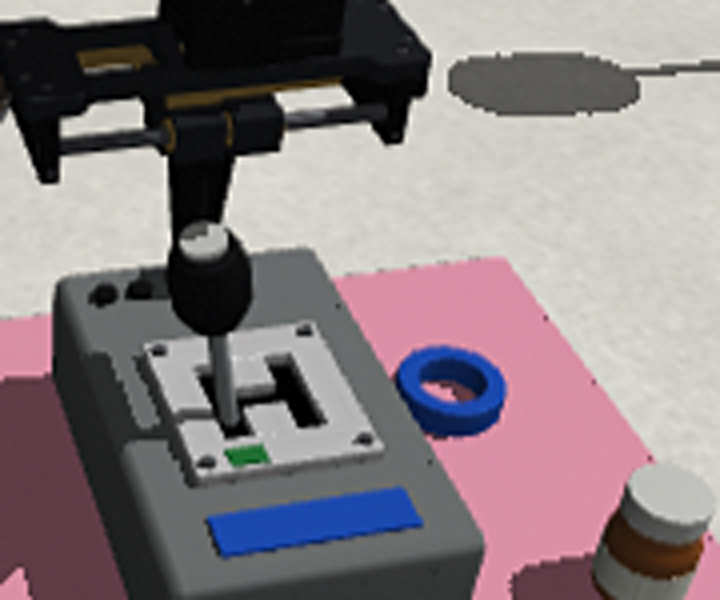

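The stick is going forward in the third slot, at about 2 N.

Call:
{"api": "step_arm", "payload": {"travel": [[4,0,0],[8,0,0],[12,0,0],[16,0,0],[20,0,0],[24,0,0],[27,0,0],[29,0,0]], "rotation": [[0,0,0],[0,0,0],[0,0,0],[0,0,0],[0,0,0],[0,0,0],[0,0,0],[0,0,0]]}}

```text
time_s: 13.5
ee_pos: [555.6, 130.5, 160.5]
tool_rot: [3.142, 0.0, 0.038]
ft_force: [-2.6, 0.2, -1.0]
grip_width: 0.1
```

```bash
python3 -c "
from h import *
import math
snap('13')
for a in (.18,.21,.25,.28):
    dv=np.array([math.tan(a),-math.tan(.217),1]);dv/=np.linalg.norm(dv)
    print(a,[((proj('scene',c2w(*(np.array([0,0,25])+dv*L)))[0]-[250,90])*4).round().tolist() for L in (120,150,185,210)],(dv*185).round(1))
"
```

```text
13.5 tcp_c [ 15.1 -38.1 160.5] [3.142 0.    0.038] f [-2.6  0.2 -1. ]
0.18 [[227.0, 388.0], [223.0, 351.0], [218.0, 305.0], [214.0, 270.0]] [ 32.4 -39.2 177.9]
0.21 [[229.0, 394.0], [226.0, 358.0], [222.0, 314.0], [219.0, 280.0]] [ 37.7 -39.  176.9]
0.25 [[233.0, 401.0], [230.0, 368.0], [227.0, 326.0], [225.0, 294.0]] [ 44.8 -38.6 175.3]
0.28 [[235.0, 407.0], [233.0, 375.0], [231.0, 335.0], [229.0, 304.0]] [ 50.  -38.3 173.9]
```

View pics/scene13.png

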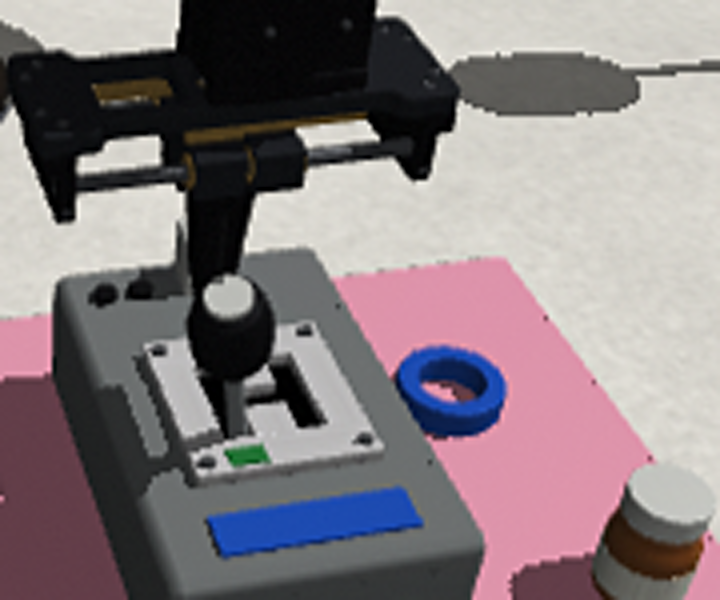

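Cap at crop (229,296) and knob centre at (231,328), so along ≈0.255. I'll nudge on in small steps to be sure it's home.

Call:
{"api": "step_arm", "payload": {"travel": [[0.7,0,0],[1.4,0,0],[2,0,0],[2.5,0,0],[3,0,0],[3,0,0],[3,0,0],[3,0,0]], "rotation": [[0,0,0],[0,0,0],[0,0,0],[0,0,0],[0,0,0],[0,0,0],[0,0,0],[0,0,0]]}}

```text
time_s: 14.35
ee_pos: [558.3, 130.6, 160.6]
tool_rot: [3.141, -0.0, 0.038]
ft_force: [-2.8, 0.7, -0.8]
grip_width: 0.8
```

```bash
python3 -c "
from h import *
snap('14')"
```

```text
14.35 tcp_c [ 17.9 -38.1 160.6] [ 3.141 -0.     0.038] f [-2.8  0.7 -0.8]
```

View pics/scene14.png

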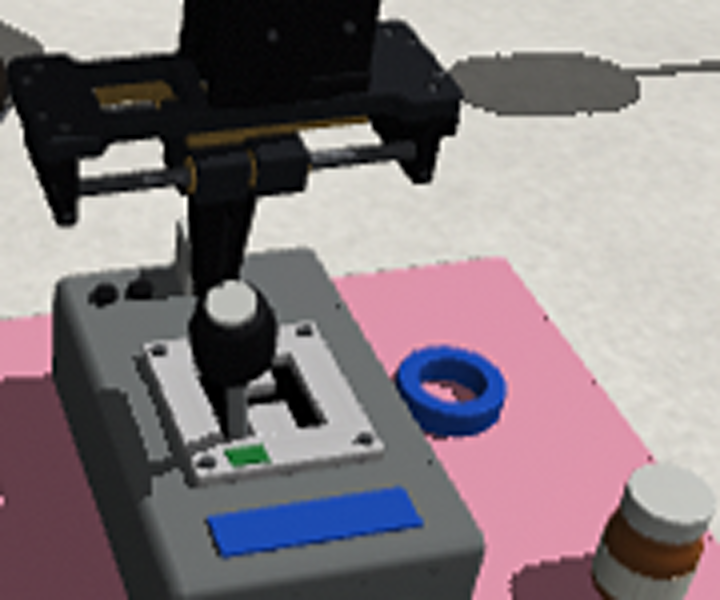

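Call:
{"api": "step_arm", "payload": {"travel": [[0.5,0,0],[1,0,0],[1.5,0,0],[1.5,0,0],[1.5,0,0],[1.5,0,0],[1.5,0,0],[1.5,0,0]], "rotation": [[0,0,0],[0,0,0],[0,0,0],[0,0,0],[0,0,0],[0,0,0],[0,0,0],[0,0,0]]}}

```text
time_s: 15.2
ee_pos: [559.8, 130.7, 160.6]
tool_rot: [3.142, 0.0, 0.038]
ft_force: [-1.9, 0.6, -1.6]
grip_width: 0.4
```

Call:
{"api": "step_arm", "payload": {"travel": [[0.4,0,0],[0.8,0,0],[1.2,0,0],[1.2,0,0],[1.2,0,0],[1.2,0,0],[1.2,0,0],[1.2,0,0]], "rotation": [[0,0,0],[0,0,0],[0,0,0],[0,0,0],[0,0,0],[0,0,0],[0,0,0],[0,0,0]]}}

```text
time_s: 16.0
ee_pos: [561.0, 130.7, 160.6]
tool_rot: [3.141, 0.0, 0.038]
ft_force: [-3.1, 1.1, -0.4]
grip_width: 0.7
```

Enough. I'll back straight off, go up, then check.

Call:
{"api": "step_arm", "payload": {"travel": [[-10,0,0],[-25,0,0],[-40,0,0],[-50,0,-20],[-55,0,-60],[-60,0,-100],[-60,0,-140],[-60,0,-160]], "rotation": [[0,0,0],[0,0,0],[0,0,0],[0,0,0],[0,0,0],[0,0,0],[0,0,0],[0,0,0]]}}

```text
time_s: 16.8
ee_pos: [501.5, 128.5, 324.5]
tool_rot: [-3.141, -0.006, 0.038]
ft_force: [0.6, 0.1, -0.5]
grip_width: 0.3
```

Call:
{"api": "step_arm", "payload": {"travel": [[-10,40,0],[-10,80,0],[-10,120,0],[-10,160,0],[-10,200,0],[-10,240,0],[-10,240,0],[-10,240,0]], "rotation": [[0,0,0],[0,0,0],[0,0,0],[0,0,0],[0,0,0],[0,0,0],[0,0,0],[0,0,0]]}}

```text
time_s: 17.6
ee_pos: [499.9, -112.3, 320.7]
tool_rot: [3.141, -0.001, 0.036]
ft_force: [-0.4, -0.2, -0.2]
grip_width: 0.5
```

Run:
```python
from h import *
snap('16',('scene','top'))
for n in('scene','top'):
  for th in('knob','relay','screwdriver','jar','tape'):
    print(n,th,[(np.round(r['point'],1).tolist(),round(r['score'],2)) for r in bot.place_of(th,n)][:1])
p,d=bot.get_image('scene');cv2.imwrite('pics/full16.png',p[:,:,::-1])
a=cv2.imread('pics/scene0.png');print([ (th) for th in ()])
```

```text
17.6 tcp_c [ -49.7 -278.6  320.7] [ 3.141e+00 -1.000e-03  3.600e-02] f [-0.4 -0.2 -0.2]
scene knob [([309.0, 175.4], 0.83)]
scene relay [([300.9, 160.4], 0.7)]
scene screwdriver [([232.7, 253.0], 0.97)]
scene jar [([406.7, 234.2], 0.68)]
scene tape [([361.1, 191.3], 0.56)]
top knob [([207.5, 156.4], 0.66)]
top relay [([195.1, 244.0], 0.51)]
top screwdriver [([279.7, 165.5], 0.8)]
top jar [([114.7, 158.0], 0.93)]
top tape [([137.8, 223.8], 0.82)]
[]
```

View pics/scene16.png

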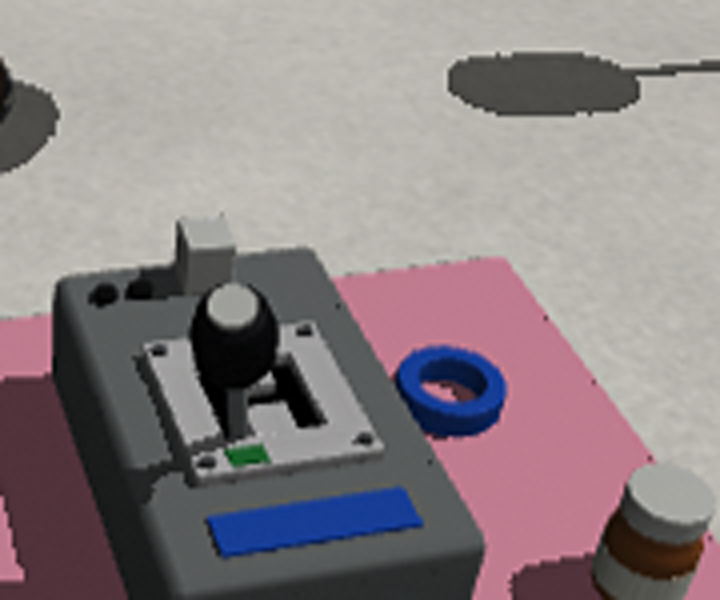

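View pics/top16.png

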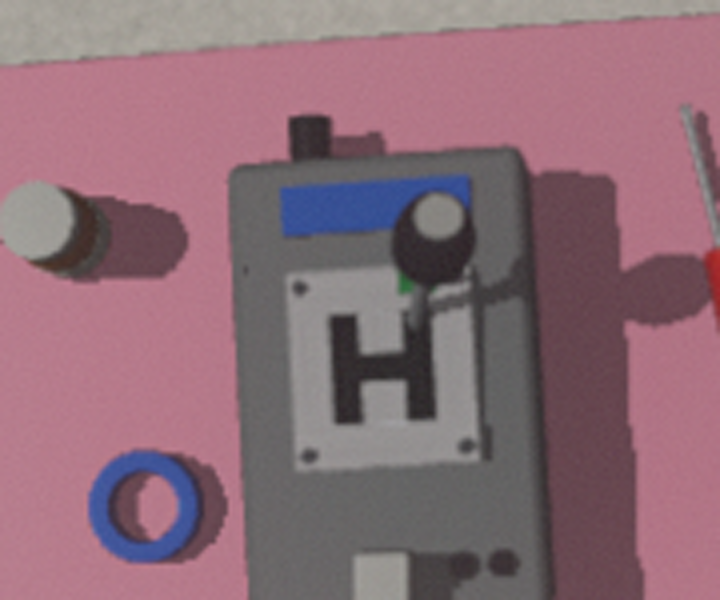

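View pics/full16.png

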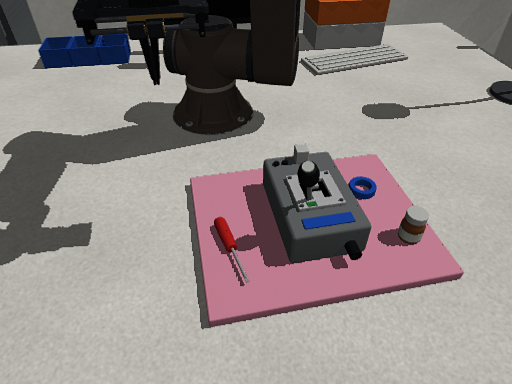

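Run:
```python
from h import *
P,g=tri((250+235/4,90+307/4),(100+438/4,100+217/4));c=w2c(P);print('cap',c,g,'along',np.arctan2(c[0],c[2]-25),'across',np.arctan2(-c[1],c[2]-25))
P,g=tri((250+234/4,90+338/4),(100+433/4,100+238/4));c=w2c(P);print('knob',c,g,'along',np.arctan2(c[0],c[2]-25))
a=cv2.imread('pics/scene0.png').astype(int);b=cv2.imread('pics/full16.png').astype(int)
dd=abs(a-b).max(2)
for n,(x0,y0,x1,y1) in dict(relay=(292,143,310,163),screw=(212,215,250,285),jar=(398,205,430,246),tape=(350,177,378,199)).items(): print(n,np.median(dd[y0:y1,x0:x1]),np.mean(dd[y0:y1,x0:x1]>60))
```

```text
cap [ 58.6154265  -42.57070593 222.17949153] 2.0204819680014428 along 0.28894976570644904 across 0.21263455835130193
knob [ 52.28695664 -38.13154503 199.05195217] 0.840296044790237 along 0.2918329498416955
relay 2.0 0.027777777777777776
screw 2.0 0.07481203007518797
jar 2.0 0.0
tape 2.0 0.0
```

```bash
python3 -c "
from station import bot
print(bot.job_done(), bot.sense()['time_s'])"
```

```text
the job is handed in; nothing more can be done
the job is handed in; nothing more can be done
```

The gearstick is in the third slot (green tag), fully home, and I handed the job in after about 18 s. With the shut fingertips I pushed it aft along the left slot to the crossbar, right along the crossbar, then forward. It started in the first slot.

**Stick position:** with the arm clear, both cameras put the stick at along ≈ 0.29 rad, which is at its 0.28 stop within measuring error, and across ≈ 0.21 rad, inside the right slot. Before the forward push it measured along ≈ 0, so it was not in the rear right slot.

**Force and contact:** the wrist force read at the end of each move while pushing was at most about 3 N. The stick was never gripped, and the arm was clear of everything when I handed in.

**Other items:** the jar and tape look the same in the before and after pictures. The relay and screwdriver differ only slightly, which I put down to the stick's shadow. No item was seen to move.

**What disagreed:**
- The camera showed the shut fingertips about 30 mm higher than the reported tool position, so I chose a pushing height that was safe either way.
- During the sideways push, the contact distance was about 5 mm less than I had worked out. I corrected it from the picture before pushing forward.
- The last small nudges forward showed no clear rise in force at the stop, so the stick being home rests on the camera measurement.

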